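# Refit the crumb tray of the bread-draining station

## Task

The crumb tray of the bread-draining station has been cleaned and stands on the worktop with the red-handled scraper still lying in it. First put the scraper into the green-rimmed tub; then slide the tray into the bay under the station's sloping control panel, where side guides line it up, and push it gently all the way home against its stop. Do not knock the station with the hand, and leave the bread and everything else standing where it is.

Things in the scene. Friction and masses are not known exactly. Their poses are not given: they have to be found in the camera images.
- station: Fixed stainless-steel bread-draining station, 290 deep (x), 330 wide (y), 145 high, splash guard at its back 205 high. Two bread rolls lie on its wire rack, 138 up. Origin: on the worktop under the middle of its control panel's front edge; +x points inwards (the way the tray slides), z up. The tray's bay is open in front; its floor is the worktop, its ceiling 62 up.
- tray_home (a point): Where the tray's centre is when home against the back stop: 106 inside the panel's front edge, 18 up; axes as the station's. From the station's origin, the bay's straight walls, 207 apart, run from x = 30 to the stop at x = 181; in front of them flared sheet guides narrow from 229 apart at x = 0 to 206 at x = 30. Polished steel: the tray slides easily.
- panel_edge (a point): Middle of the lower front edge of the panel overhanging the bay's mouth; axes as the station's. Its lip is upright from 66 to 88 up, then it slopes back at 70 degrees to 138 up; knob and switch only beyond y = +-110. At home the end of the tray's grip lies 3 behind the edge: an upright gripper's body would meet the panel, so it must lean back 25 to 45 degrees for the last part.
- tray_center (a point): Centre, half-way up (18), of the loose aluminium crumb tray on the worktop: 150 (x) x 200 (y) x 36 high, walls and floor 4 thick, open on top, about 0.5 kg. x points to its back, the end that enters first. Its black grip is a block on the front wall, 28 long (x = -75 to -103), 30 wide (y), 16 high (26 to 42 above the worktop), centred at x = -89, y = 0, 34 above the worktop.
- scraper_grip (a point): Centre, half-way up, of the red handle of the loose scraper lying flat in the tray, about 0.14 kg. Handle 85 long (x), 24 wide (y), 26 high; x points along it to the steel blade. The scraper reaches from x = -42.5 to x = 107.5; blade 65 long, 60 wide, 3 thick, level with the handle's underside. It balances about 22 in front of this point.
- green_tub: Loose open tub of see-through green plastic with a green rim, 210 long (x), 150 wide (y), 70 high, walls and floor 4 thick, rim 9 wide, about 0.9 kg, empty. Origin: centre of its underside. It stands to the left or right of the tray, the blue tub on the other side.
- blue_tub: Bystander: the same tub in clear plastic with a blue rim, with a small steel scoop in it. Origin: centre of its underside.
- bread_cocoa: Bystander: dark brown bread roll on the station's rack, 100 x 62 x 44 high. Origin: centre of its underside.
- bread_kinako: Bystander: light tan bread roll on the station's rack, 100 x 62 x 44 high. Origin: centre of its underside.
- shaker: Bystander: steel sugar shaker with orange cap, 66 across, 122 high, beside the station. Origin: centre of its underside.
- jar: Bystander: jar with yellow cap, 72 across, 110 high, beside the station. Origin: centre of its underside.
- scoop: Bystander: small steel scoop in the blue tub, 54 across, 45 high. Origin: centre of its underside.

How it is judged (in metres and radians):
On the way, in this order (a step that is already met when the one before it is completed fails the run):
1. the scraper lies in the green tub and is let go (x of scraper_grip in the frame of green_tub between -0.095 and 0.095 m and y of scraper_grip in the frame of green_tub between -0.068 and 0.068 m and z of scraper_grip in the frame of green_tub below 0.055 m and contact force between the fingers and scraper below 0.1 N), for 0.2 s.
2. the back half of the tray is between the side walls of the bay (x of tray_center in the frame of station above 0.03 m and y of tray_center in the frame of station between -0.01 and 0.01 m), for 0.1 s.
At the end, for the whole second after the job is handed in: The tray stands flat on the worktop in its bay, within 4 mm of its back stop, within 6 mm of the middle and within 3.5 degrees of straight; the scraper's handle lies inside the green tub, which stands upright (x of tray_center in the frame of station above 0.102 m and y of tray_center in the frame of station between -0.006 and 0.006 m and angle between the x axis of tray_center and the x axis of station, either way round below 0.06 rad and height (world z) of tray_center below 0.022 m and x of scraper_grip in the frame of green_tub between -0.095 and 0.095 m and y of scraper_grip in the frame of green_tub between -0.068 and 0.068 m and z of scraper_grip in the frame of green_tub below 0.055 m and angle between green_tub's own z axis and vertical below 0.1 rad); the robot touches nothing.
It fails at once if the hand knocks or leans on the station (over 10 N) (contact force between any of the fingers, the arm and station above 10 N).
It fails at once if the tray is rammed against the station (over 60 N) (contact force between tray and station above 60 N).
It fails at once if the green tub is shoved more than 40 mm (distance of green_tub from where it was at the start of the episode above 0.04 m).
It fails at once if a bread roll or another bystander is shifted more than 30 mm (distance of any of bread_cocoa, bread_kinako, blue_tub, shaker, jar, scoop from where it was at the start of the episode above 0.03 m).
It also fails if it takes over 72 s, if anything falls off the work surface, if the arm or the gripper's body presses on something with over 40 N, if the wrist force passes 120 N, or if a joint passes its speed limit or range.

## Robot

A 6-joint arm with a two-finger parallel gripper is mounted at the origin on the work surface. World frame = base frame: x ahead of the robot, y to its left, z up, the work surface at z = 0. Lengths are in m, angles in degrees, forces in N, time in s.
With the tool pointing down it reaches from about 0.25 to 0.725 m from the base axis. Payload 9.7 kg.
Tool frame: the origin (TCP) lies on the centre line of the jaws, within the pads' length; the fingertips stand bot.nose_length ahead of it and the grasp point (between the pads) lies 11 mm behind it (bot.nose_length is the distance from the TCP to the fingertips, in m); z points along the fingers, y is the line along which they close (so a half turn about z gives the same grasp; the last joint's range is limited). The gripper opens to 85 mm and grips with 20 to 120 N. Pads are 22 mm wide; open, the fingers measure 114 mm over their backs; the gripper's body (76 mm by 85 mm) begins 54 mm behind the grasp point. The pads swing forward as they close: fully open they stand 13 mm farther back than shut.
Start: joints at [67.093, 4.979, 10.078, 95.1, 0, 90], TCP at [0.214, 0.507, 0.239] pointing down, gripper open.
Joint ranges: [-179.16, 179.16], [-48.56, 103.87], [-65.8, 70.77], [-126.05, 130.52], [-82.76, 87.17], [-180, 180]. Speed limits (degrees/s): [127.2, 127.2, 147.25, 180, 180, 180].

## Interface

Orientations are given as [roll, pitch, yaw] about the fixed x, y, z axes, in that order (R = Rz(yaw) Ry(pitch) Rx(roll)).
In Python, from workcell import bot gives the robot as it stands. The module is installed in compiled form; this text tells all that it offers.
- The arm moves only by the shell command python3 -m inch 'ROWS' [OPENING] [FORCE]. ROWS is JSON, a list of rows, each a list of 4 numbers: the shift along the world's x, y, z in cm, then the turn about the world's z in degrees. A call has exactly 8 rows; each row is the pose to reach, as a shift and turn from the pose commanded when the call began; what a row does not reach only later rows make up. A row lasts 1/8 s, in which the tool goes at most 62.5 mm and 10.7 degrees, less where a joint would pass 70% of its speed; a pose out of reach is approached as far as the arm can. A call with a gripper value outside its range is refused whole. OPENING is the finger opening in cm, from 0 to 8.54, set as the call begins (- or left out, the last holds). The fingers move at their own pace and stop on an object; FORCE is the grip in N (left out, the last holds). Time passes only in rows, so rows that repeat a pose let the fingers close, or fill a call up. It gives the time, the measured TCP pose, the force, the opening and the grip force at its end, in the units of the state.
- bot.get_obs(): the state, without advancing time (a new reading comes with each control period).
- bot.camera(name): name is "scene" or "top" or "wrist"; returns a dict with "img" (420x560x3 uint8, red, green, blue), "fovy" (degrees; the focal length in pixels is half the picture's height over the tangent of half this angle, whatever the lens; pixels are square), "cx", "cy" (the principal point, pixels), "R" (3x3) and "t" (3): a world point X has camera coordinates R X + t; the wrist camera has in their place "mount" (4x4, takes a point from camera to tool coordinates, whose origin is the TCP and whose axes are the flange's). Camera axes: x right, y down, z forward; pixel columns grow to the right and rows downward; lengths in m; the calibration is good to about 2 mm. The wrist camera is an equidistant fisheye: a pixel r from the principal point sees the ray r / f radians off the axis. A picture is of the moment at which its call begins: read the wrist's pose just before it. There is no depth.
- bot.job_done(): hands the job in; it is judged then, once.
Trained networks look in a picture, given as the dict that the camera call returned (one of the last four; its "shot" number tells which), for a name from the list of things; names that differ only in an ending like _2 or _b are one class to them, and where a whole thing is asked for, a point or a joint stands for the part that bears it (a point fixed in the world has none). Each returns a list of dicts, best first, with "score" (0 to 1); they miss things now and then, are a little off and sometimes report something else, mostly with a low value. They report only what shows in the picture. A call takes as long as a camera call.
- bot.find_in(thing, picture): "point" ([column, row] in pixels, amid what is visible of it).
- bot.landmark_of(thing, picture): "point" ([column, row] in pixels: a listed point, or the origin of a listed thing).
The state is a dict: "time": time; "q": joint angles; "qd": joint speeds; "joint_efforts": joint torques, N m; "ee_pos": TCP position; "tcp_rot": TCP orientation; "wrist_force": force on the tool from outside, world axes, zero at the start; "torque": the same for the moment, N m; "opening": finger opening in m; "grasp_force": force on a finger pad.
Only numpy, scipy, OpenCV 4.12 (cv2) and the standard library are available. Lean on these libraries where they do the work, as an engineer would, in place of code of your own. Each camera call takes 0.05 s, during which the arm holds its last target. There are 200 camera calls.

## Working session

There is one attempt and no reset: what is moved stays moved. The work goes in short steps, Python scripts to look and compute and a shell command to move; the robot and the scene stay as the last step left them, time stands still between calls to the robot, and variables do not carry over. Pictures are saved under pics/ and viewed, at most 12 in all, crops included, and the job is handed in when it is done.

```bash
mkdir -p pics; cat >h.py <<'E'
import numpy as np,cv2
from workcell import bot
from scipy.spatial.transform import Rotation as Ro
def f(p): return p["img"].shape[0]/2/np.tan(np.radians(p["fovy"])/2)
def save(p,n): cv2.imwrite("pics/"+n,p["img"][:,:,::-1])
def onplane(p,uv,z,obs=None):
    d=np.array([(uv[0]-p["cx"])/f(p),(uv[1]-p["cy"])/f(p)])
    if "mount" in p:
        th=np.hypot(*d); d=np.r_[d/th*np.sin(th),np.cos(th)] if th>0 else np.array([0,0,1.])
        M=np.array(p["mount"]); Rt=Ro.from_euler("xyz",obs["tcp_rot"],degrees=True).as_matrix()
        o=Rt@M[:3,3]+obs["ee_pos"]; d=Rt@M[:3,:3]@d
    else:
        R=np.array(p["R"]); o=-R.T@np.array(p["t"]); d=R.T@np.r_[d,1]
    return o+d*(z-o[2])/d[2]
Z=dict(station=0,tray_home=.018,panel_edge=.066,tray_center=.018,scraper_grip=.017,green_tub=0,blue_tub=0,bread_cocoa=.138,bread_kinako=.138,shaker=0,jar=0,scoop=.004)
E
python3 - <<'E'
from h import *
np.set_printoptions(precision=4,suppress=True)
print(bot.nose_length,bot.get_obs()["tcp_rot"])
for c in("top","scene"):
    p=bot.camera(c); save(p,c+"1.png"); print(c,p["fovy"])
    for n in Z:
        for l in bot.landmark_of(n,p)[:2]: print(n,np.round(l["point"],1),round(l["score"],2),onplane(p,l["point"],Z[n]))
E
```

```text
0.008 [-179.925     0.0006  157.094 ]
top 47.11628546296238
station [275.  189.9] 0.6 [0.6874 0.001  0.    ]
panel_edge [276.  187.2] 0.83 [ 0.6807 -0.001   0.066 ]
tray_center [288.8 245. ] 0.95 [ 0.5283 -0.0359  0.018 ]
scraper_grip [305.4 253.4] 0.96 [ 0.5051 -0.0814  0.017 ]
blue_tub [407.2 272.9] 0.67 [ 0.4513 -0.3635  0.    ]
blue_tub [273.5 188.1] 0.43 [0.6927 0.0052 0.    ]
bread_cocoa [257.7 140.5] 0.95 [0.7893 0.0469 0.138 ]
bread_kinako [302. 147.] 0.62 [ 0.7713 -0.0681  0.138 ]
bread_kinako [257.3 142.3] 0.59 [0.7844 0.048  0.138 ]
shaker [127.2 198.6] 0.65 [0.6638 0.4202 0.    ]
jar [412.1 196.5] 0.58 [ 0.6668 -0.3889  0.    ]
scoop [411.6 258.3] 0.59 [ 0.4913 -0.3767  0.004 ]
scoop [300.  146.5] 0.27 [ 0.8143 -0.0719  0.004 ]
scene 54.521104884724764
station [296.7 261.5] 0.76 [0.6729 0.0154 0.    ]
station [230.2 226.9] 0.43 [ 0.5032 -0.0745  0.    ]
panel_edge [229.1 225.3] 0.39 [ 0.5333 -0.0875  0.066 ]
tray_center [245.8 226.4] 0.96 [ 0.5322 -0.0444  0.018 ]
tray_center [113.7 279.4] 0.24 [ 0.4917 -0.3729  0.018 ]
scraper_grip [226.3 227.4] 0.71 [ 0.5084 -0.0867  0.017 ]
green_tub [351.6 137.1] 0.97 [0.4278 0.3738 0.    ]
blue_tub [109.  273.1] 0.81 [ 0.4606 -0.379   0.    ]
bread_cocoa [346.5 270.5] 0.67 [0.7914 0.0494 0.138 ]
bread_kinako [295.4 296. ] 0.59 [ 0.7809 -0.0686  0.138 ]
shaker [412.5 185. ] 0.64 [0.6521 0.4093 0.    ]
shaker [112.7 273.4] 0.58 [ 0.4659 -0.3719  0.    ]
jar [136.6 355.5] 0.75 [ 0.6727 -0.3966  0.    ]
jar [297.6 294.2] 0.57 [ 0.7428 -0.0289  0.    ]
scoop [113. 282.] 0.84 [ 0.4892 -0.3785  0.004 ]
```

View pics/top1.png

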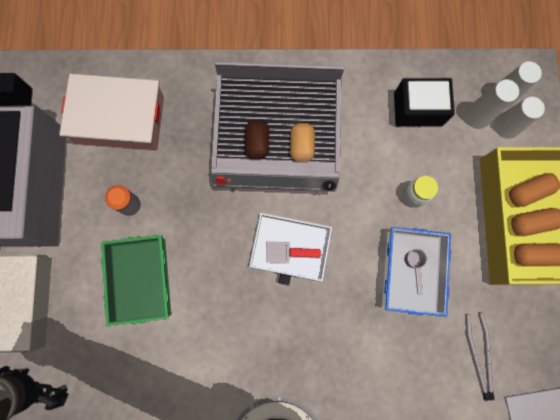

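View pics/scene1.png

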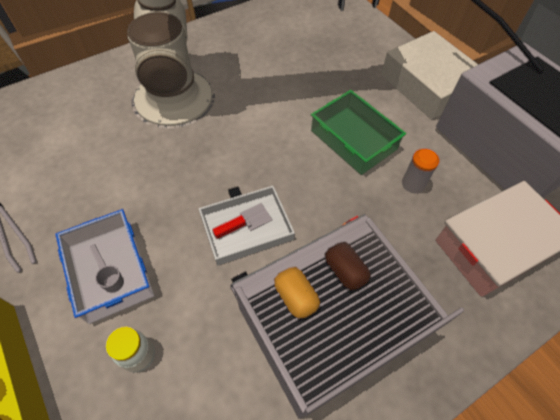

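Top view: the station's front is at about row 188. The tray at (289,246) is turned about −9°, with its grip at (285,279). The scraper handle is at (305,253) with the blade to its left. The green tub is at (135,280) and the blue one at (418,272). The scene view agrees. Next I turn the tool and move over the tray.

```bash
R1='[[4,-7,6,-10],[8,-14,6,-21],[12,-20,6,-32],[16,-28,6,-42],[18,-34,6,-53],[20,-40,6,-64],[22,-46,6,-74],[24,-52,6,-85]]'
python3 -m inch '[[3,-6,2,-10],[6,-12,4,-21],[9,-18,6,-32],[12,-24,6,-42],[15,-30,6,-53],[18,-36,6,-64],[20,-42,6,-74],[22,-48,6,-85]]' 8.5 40
python3 -m inch '[[0,-3,0,-10],[0,-6,0,-21],[0,-9,0,-32],[0,-10,0,-42],[0,-10,0,-53],[0,-10,0,-64],[0,-10,0,-74],[0,-10,0,-85]]'
python3 -m inch '[[0,0,-2,-10],[0,0,-4,-21],[0,0,-6,-32],[0,0,-6,-42],[0,0,-6,-53],[0,0,-6,-64],[0,0,-6,-74],[0,0,-6,-77]]' 4.5
python3 - <<'E'
from h import *
np.set_printoptions(precision=4,suppress=True)
o=bot.get_obs(); p=bot.camera("wrist"); save(p,"w1.png"); print(o["ee_pos"],o["tcp_rot"],o["q"])
for n in ("station","panel_edge","tray_center","scraper_grip"):
    for l in bot.landmark_of(n,p)[:1]: print(n,np.round(l["point"],1),round(l["score"],2),onplane(p,l["point"],Z[n],o))
t=bot.camera("top")
for l in bot.landmark_of("green_tub",t)[:1]+bot.find_in("green_tub",t)[:1]: print(l["point"],onplane(t,l["point"],0))
E
```

```text
time: 2.3
ee_pos: [0.4222, 0.0592, 0.2994]
tcp_rot: [180.0, -0.0, 72.0]
wrist_force: [1.2, 0.7, -0.1]
opening: 0.085
grasp_force: 0.0
time: 3.3
ee_pos: [0.4165, -0.0686, 0.2993]
tcp_rot: [-178.6, 0.0, -10.3]
wrist_force: [1.1, -0.5, 0.4]
opening: 0.085
grasp_force: 0.0
time: 4.3
ee_pos: [0.243, -0.2281, 0.2398]
tcp_rot: [-166.7, 2.4, -54.2]
wrist_force: [0.3, -1.2, -1.1]
opening: 0.045
grasp_force: 0.0
[ 0.243  -0.2281  0.2398] [-166.6573    2.3694  -54.1794] [-54.234  -23.0783 -15.2124 100.2483  13.3404 179.9439]
station [ 12.2 136.1] 0.37 [0.757  0.0683 0.    ]
panel_edge [  9.5 135.3] 0.59 [0.6777 0.0042 0.066 ]
tray_center [ 92.4 159.7] 0.58 [ 0.5179 -0.0425  0.018 ]
scraper_grip [100.1 143.8] 0.65 [ 0.5156 -0.0726  0.017 ]
[140.4, 284.8] [0.4221 0.3727 0.    ]
[135.3, 281.6] [0.4309 0.3871 0.    ]
```

View pics/w1.png

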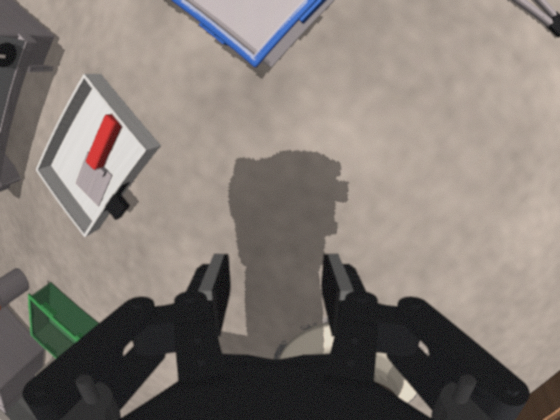

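The wrist view shows the tray at (97,155), the red handle at (103,142) and the tray grip at (118,205). The last joint ran into its limit and tilted the hand. I turn it back the other way, to yaw 90.

```bash
python3 -m inch '[[0,0,0,10],[0,0,0,21],[0,0,0,32],[0,0,0,42],[0,0,0,53],[0,0,0,64],[0,0,0,74],[0,0,0,85]]'
python3 -m inch '[[0,0,0,10],[0,0,0,21],[0,0,0,32],[0,0,0,42],[0,0,0,53],[0,0,0,64],[0,0,0,74],[0,0,0,85]]'
```

```text
time: 5.7
ee_pos: [0.2446, -0.2276, 0.2395]
tcp_rot: [-166.6, 2.4, 31.2]
wrist_force: [0.2, 0.3, -0.2]
opening: 0.0447
grasp_force: 0.0
time: 6.7
ee_pos: [0.2447, -0.2274, 0.2396]
tcp_rot: [-166.7, 2.3, 116.0]
wrist_force: [0.5, -0.0, 0.8]
opening: 0.0451
grasp_force: 0.0
```

```bash
python3 -m inch '[[4,0,2,-9],[8,0,4,-18],[12,0,6,-27],[16,0,8,-36],[20,0,10,-45],[20,0,10,-54],[20,0,10,-63],[20,0,10,-63]]'
python3 -m inch '[[4,-2,0,0],[8,-4,0,0],[12,-6,0,0],[16,-8,0,0],[20,-10,0,0],[24,-12,0,0],[26,-13,0,0],[26,-13,0,0]]'
python3 -c "
from h import *
o=bot.get_obs();print(o['q'],Ro.from_euler('xyz',o['tcp_rot'],degrees=True).as_matrix()[:,2])"
```

```text
time: 7.7
ee_pos: [0.4446, -0.2276, 0.3392]
tcp_rot: [-166.6, 2.4, 52.6]
wrist_force: [0.1, -0.2, 0.0]
opening: 0.0446
grasp_force: 0.0
time: 8.7
ee_pos: [0.57, -0.2897, 0.3166]
tcp_rot: [-166.3, 2.4, 52.5]
wrist_force: [-0.2, 0.7, 0.2]
opening: 0.045
grasp_force: 0.0
[-27.00762698  44.1769916   70.74196134 130.4628054    0.14789442
 100.74229362] [-0.21282469  0.11137247 -0.97072232]
```

```bash
python3 -m inch '[[2,-1,3,0],[4,-2,6,0],[6,-3,9,0],[8,-4,12,0],[8,-4,15,0],[8,-4,18,0],[8,-4,18,0],[8,-4,18,0]]'
python3 -c "
from h import *
o=bot.get_obs();print(o['q'],Ro.from_euler('xyz',o['tcp_rot'],degrees=True).as_matrix()[:,2])"
```

```text
time: 9.7
ee_pos: [0.5603, -0.284, 0.3566]
tcp_rot: [-169.9, 1.8, 52.4]
wrist_force: [-0.6, 0.5, 1.0]
opening: 0.0448
grasp_force: 0.0
[-26.9536269   40.54500577  70.71048735 130.46046582   0.16741977
 100.82655197] [-0.15797767  0.08361076 -0.98389649]
```

```bash
python3 -m inch '[[2,-1,6,0],[4,-2,12,0],[6,-3,18,0],[8,-4,24,0],[10,-5,30,0],[10,-5,36,0],[10,-5,42,0],[10,-5,42,0]]'
python3 -c "
from h import *
o=bot.get_obs();print(o['q'],Ro.from_euler('xyz',o['tcp_rot'],degrees=True).as_matrix()[:,2])"
```

```text
time: 10.7
ee_pos: [0.5445, -0.2749, 0.4075]
tcp_rot: [-174.5, 0.9, 52.2]
wrist_force: [-0.1, -1.1, -0.4]
opening: 0.0448
grasp_force: 0.0
[-26.87190196  35.83922485  70.71399971 130.46384337   0.1861578
 100.92131065] [-0.08540743  0.04691938 -0.99524075]
```

```bash
python3 -m inch '[[12,-6,48,0],[12,-6,48,0],[12,-6,48,0],[12,-6,48,0],[12,-6,48,0],[12,-6,48,0],[12,-6,48,0],[12,-6,48,0]]'
python3 -c "
from h import *
o=bot.get_obs();print(o['q'],Ro.from_euler('xyz',o['tcp_rot'],degrees=True).as_matrix()[:,2])"
```

```text
time: 11.7
ee_pos: [0.5264, -0.2646, 0.4536]
tcp_rot: [-178.8, 0.0, 52.2]
wrist_force: [0.2, 1.1, -0.2]
opening: 0.0451
grasp_force: 0.0
[-26.78389491  31.43469375  70.70281121 130.46019008   0.19770451
 101.02699726] [-0.01701704  0.0124552  -0.99977762]
```

```bash
python3 -m inch '[[0,3,-3,9],[-1,6,-6,18],[-2,9,-9,28],[-2,12,-13,38],[-2,15,-17,38],[-2,18,-21,38],[-2,20,-25,38],[-2,20,-25,38]]' 4.5 40
python3 - <<'E'
from h import *
np.set_printoptions(precision=4,suppress=True)
o=bot.get_obs(); p=bot.camera("wrist"); save(p,"w2.png"); print(o["ee_pos"],o["tcp_rot"])
for n in ("station","panel_edge","tray_center","scraper_grip"):
    for l in bot.landmark_of(n,p)[:1]: print(n,np.round(l["point"],1),round(l["score"],2),onplane(p,l["point"],Z[n],o))
E
```

```text
time: 12.7
ee_pos: [0.5047, -0.0634, 0.201]
tcp_rot: [-178.5, -0.0, 90.3]
wrist_force: [-1.0, -1.0, 0.1]
opening: 0.0446
grasp_force: 0.0
[ 0.5047 -0.0634  0.201 ] [-178.5253   -0.0105   90.3003]
station [383.  395.4] 0.56 [ 0.6723 -0.4014  0.    ]
panel_edge [467.5 134.5] 0.95 [0.6778 0.001  0.066 ]
tray_center [304.6 167.2] 0.58 [ 0.5289 -0.0438  0.018 ]
scraper_grip [284.2 204.3] 0.67 [ 0.509  -0.0828  0.017 ]
```

View pics/w2.png

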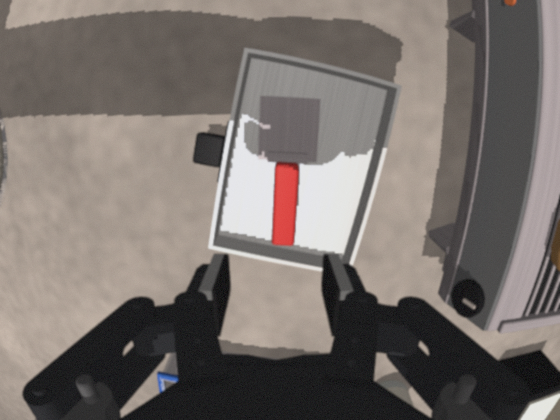

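The close view shows the red handle from (283,245) to (287,163), the blade above it, and the grip at (209,149). Handle measured at (0.509, −0.083), which agrees with the top view. I grip it 18 mm forward of its centre.

```bash
python3 -m inch '[[0.5,-0.1,-4,-3],[0.5,-0.1,-8,-3],[0.5,-0.1,-12,-3],[0.5,-0.1,-15,-3],[0.5,-0.1,-16.5,-3],[0.5,-0.1,-17.5,-3],[0.5,-0.1,-18.2,-3],[0.5,-0.1,-18.2,-3]]'
python3 -m inch '[[0,0,0,0],[0,0,0,0],[0,0,0,0],[0,0,0,0],[0,0,0,0],[0,0,1,0],[0,0,4,0],[0,0,8,0]]' 1 50
```

```text
time: 13.95
ee_pos: [0.5115, -0.0657, 0.0221]
tcp_rot: [-178.8, 0.0, 87.2]
wrist_force: [-0.2, -0.1, 0.4]
opening: 0.0448
grasp_force: 0.0
time: 14.95
ee_pos: [0.5104, -0.0655, 0.1022]
tcp_rot: [-178.7, 0.0, 87.2]
wrist_force: [-0.8, -0.5, -1.3]
opening: 0.0227
grasp_force: 49.9
```

```bash
python3 -m inch '[[0,4,4,10],[0,9,6,20],[0,14,6,30],[-1,20,6,40],[-3,26,6,50],[-4,32,6,60],[-6,38,6,70],[-7,44,6,80]]'
python3 - <<'E'
from h import *
np.set_printoptions(precision=4,suppress=True)
o=bot.get_obs(); p=bot.camera("wrist"); save(p,"w3.png"); print(o["ee_pos"],o["tcp_rot"])
for l in bot.landmark_of("green_tub",p)[:1]: print(np.round(l["point"],1),round(l["score"],2),onplane(p,l["point"],0,o))
E
```

```text
time: 15.95
ee_pos: [0.4401, 0.3762, 0.1624]
tcp_rot: [-178.8, 0.0, 167.5]
wrist_force: [0.7, 0.5, -1.7]
opening: 0.0227
grasp_force: 49.8
[0.4401 0.3762 0.1624] [-178.8252    0.0446  167.537 ]
```

View pics/w3.png

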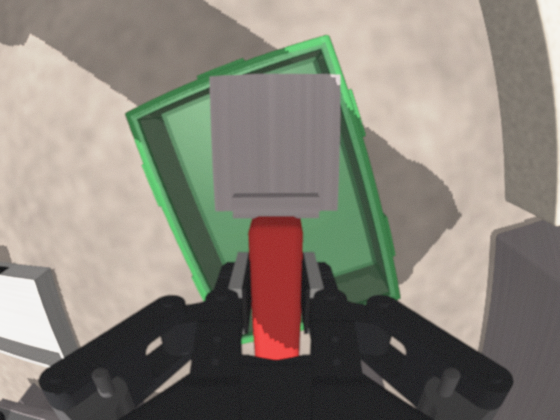

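The blade is level in the grip at (275,143). The tub's rim corners show at (130,115), (329,39) and (398,296).

```bash
python3 - <<'E'
from h import *
np.set_printoptions(precision=4,suppress=True)
o=bot.get_obs(); p=bot.camera("wrist")
a,b,c=[onplane(p,u,.07,o) for u in((130,115),(329,39),(398,296))]
print(a,b,c,np.linalg.norm(a-b),np.linalg.norm(b-c),(a+c)/2,np.degrees(np.arctan2(*(c-b)[1::-1])))
E
```

```text
[0.3406 0.2871 0.07  ] [0.3224 0.44   0.07  ] [0.5328 0.464  0.07  ] 0.1539449659936013 0.2118082843774199 [0.4367 0.3756 0.07  ] 6.524349747001076
```

```bash
python3 -m inch '[[0.5,0.1,0,10],[1,0.2,0,19],[1,0.2,-4,19],[1,0.2,-8,19],[1,0.2,-11,19],[1,0.2,-12.5,19],[1,0.2,-13.5,19],[1,0.2,-13.8,19]]'
python3 -m inch '[[0,0,0,0],[0,0,0,0],[0,0,0,0],[0,0,0,0],[0,0,0,0],[0,0,2,0],[0,0,6,0],[0,0,12,0]]' 4.5
```

```text
time: 17.1
ee_pos: [0.4516, 0.3764, 0.0242]
tcp_rot: [-178.8, 0.1, -173.8]
wrist_force: [-0.8, -0.1, -0.8]
opening: 0.0228
grasp_force: 50.0
time: 18.1
ee_pos: [0.4504, 0.3758, 0.1434]
tcp_rot: [-178.7, -0.1, -173.8]
wrist_force: [1.6, 0.8, 0.2]
opening: 0.0451
grasp_force: 0.0
```

```bash
python3 -m inch '[[1,-3,5,-1],[3,-8,10,-2],[5,-13,15,-3],[7,-18,20,-4],[9,-23,25,-5],[11,-28,30,-6],[13,-33,33,-6],[14,-37,34,-6]]' 6
python3 -m inch '[[12,0,48,0],[12,0,48,0],[12,0,48,0],[12,0,48,0],[12,0,48,0],[12,0,48,0],[12,0,48,0],[12,0,48,0]]'
python3 - <<'E'
from h import *
np.set_printoptions(precision=4,suppress=True)
o=bot.get_obs();print(o['q'],Ro.from_euler('xyz',o['tcp_rot'],degrees=True).as_matrix()[:,2])
p=bot.camera("top");save(p,"t2.png")
for n in("scraper_grip","green_tub","tray_center","panel_edge"):
    for l in bot.landmark_of(n,p)[:1]: print(n,l["score"],onplane(p,l["point"],Z[n]))
E
```

```text
time: 19.1
ee_pos: [0.5797, 0.0406, 0.4659]
tcp_rot: [-178.8, 0.3, -179.8]
wrist_force: [0.9, 1.6, 0.4]
opening: 0.0598
grasp_force: 0.0
time: 20.1
ee_pos: [0.5581, 0.0313, 0.5077]
tcp_rot: [-179.1, 4.3, -179.7]
wrist_force: [0.3, 0.2, -1.1]
opening: 0.0603
grasp_force: 0.0
[  3.8115  26.0431  70.7008 130.4627  -1.2057   3.5334] [ 0.0744 -0.0161 -0.9971]
scraper_grip 0.71 [0.4664 0.3799 0.017 ]
green_tub 0.72 [0.4251 0.3753 0.    ]
```

```bash
python3 -m inch '[[25,0,100,0],[25,0,100,0],[25,0,100,0],[25,0,100,0],[25,0,100,0],[25,0,100,0],[25,0,100,0],[25,0,100,0]]'
python3 -m inch '[[12,0,80,0],[12,0,80,0],[12,0,80,0],[12,0,80,0],[12,0,80,0],[12,0,80,0],[12,0,80,0],[12,0,80,0]]'
python3 - <<'E'
from h import *
np.set_printoptions(precision=4,suppress=True)
o=bot.get_obs();print(o['q'],Ro.from_euler('xyz',o['tcp_rot'],degrees=True).as_matrix()[:,2])
E
```

```text
time: 21.35
ee_pos: [0.5332, 0.0203, 0.5455]
tcp_rot: [-179.2, 8.2, -179.7]
wrist_force: [-0.6, 0.5, 0.1]
opening: 0.0601
grasp_force: 0.0
time: 22.35
ee_pos: [0.5049, 0.0128, 0.5821]
tcp_rot: [-179.3, 12.2, -179.6]
wrist_force: [0.4, -0.2, 0.3]
opening: 0.0601
grasp_force: 0.0
[  2.0266  18.0387  70.7051 130.4612  -1.0566   1.611 ] [ 0.2119 -0.011  -0.9772]
```

```bash
python3 -m inch '[[6,0,80,0],[6,0,80,0],[6,0,80,0],[6,0,80,0],[6,0,80,0],[6,0,80,0],[6,0,80,0],[6,0,80,0]]'
python3 -m inch '[[6,0,80,0],[6,0,80,0],[6,0,80,0],[6,0,80,0],[6,0,80,0],[6,0,80,0],[6,0,80,0],[6,0,80,0]]'
python3 -m inch '[[6,0,80,0],[6,0,80,0],[6,0,80,0],[6,0,80,0],[6,0,80,0],[6,0,80,0],[6,0,80,0],[6,0,80,0]]'
python3 -m inch '[[6,0,80,0],[6,0,80,0],[6,0,80,0],[6,0,80,0],[6,0,80,0],[6,0,80,0],[6,0,80,0],[6,0,80,0]]'
python3 - <<'E'
from h import *
np.set_printoptions(precision=4,suppress=True)
o=bot.get_obs();print(o['q'],Ro.from_euler('xyz',o['tcp_rot'],degrees=True).as_matrix()[:,2])
E
```

```text
time: 23.35
ee_pos: [0.474, 0.007, 0.6167]
tcp_rot: [-179.3, 16.3, -179.6]
wrist_force: [0.5, -0.5, 0.2]
opening: 0.0602
grasp_force: 0.0
time: 24.35
ee_pos: [0.4434, 0.0027, 0.6465]
tcp_rot: [-179.3, 20.0, -179.5]
wrist_force: [-0.2, -0.1, 0.3]
opening: 0.06
grasp_force: 0.0
time: 25.35
ee_pos: [0.4137, -0.0003, 0.672]
tcp_rot: [-179.3, 23.4, -179.5]
wrist_force: [0.3, -0.9, -0.7]
opening: 0.0598
grasp_force: 0.0
time: 26.35
ee_pos: [0.3853, -0.0022, 0.6937]
tcp_rot: [-179.3, 26.5, -179.4]
wrist_force: [-1.2, -0.1, -0.3]
opening: 0.06
grasp_force: 0.0
[  0.0375   3.7515  70.7065 130.4629  -0.5099  -0.4694] [ 0.4461 -0.0086 -0.895 ]
```

```bash
python3 -m inch '[[6,0,80,0],[6,0,80,0],[6,0,80,0],[6,0,80,0],[6,0,80,0],[6,0,80,0],[6,0,80,0],[6,0,80,0]]'
python3 -m inch '[[6,0,80,0],[6,0,80,0],[6,0,80,0],[6,0,80,0],[6,0,80,0],[6,0,80,0],[6,0,80,0],[6,0,80,0]]'
python3 - <<'E'
from h import *
np.set_printoptions(precision=4,suppress=True)
o=bot.get_obs();print(o['q'],Ro.from_euler('xyz',o['tcp_rot'],degrees=True).as_matrix()[:,2])
E
```

```text
time: 27.35
ee_pos: [0.3584, -0.0033, 0.7121]
tcp_rot: [-179.2, 29.3, -179.4]
wrist_force: [0.4, -0.1, -0.1]
opening: 0.0603
grasp_force: 0.0
time: 28.35
ee_pos: [0.3331, -0.0038, 0.7277]
tcp_rot: [-179.1, 31.9, -179.4]
wrist_force: [0.5, 0.6, 1.0]
opening: 0.0599
grasp_force: 0.0
[ -0.3713  -1.6694  70.7065 130.4626  -0.3338  -0.8659] [ 0.5286 -0.0093 -0.8488]
```

```bash
python3 -m inch '[[0,0,-6,-2],[0,0,-12,-4],[0,0,-18,-6],[0,0,-24,-8],[0,0,-30,-10],[1,-0.5,-36,-10],[2,-1,-42,-10],[3,-1,-48,-10]]'
python3 - <<'E'
from h import *
np.set_printoptions(precision=4,suppress=True)
o=bot.get_obs(); p=bot.camera("wrist"); save(p,"w4.png"); print(o["ee_pos"],o["tcp_rot"],o["q"])
for n in ("station","panel_edge","tray_center"):
    for l in bot.landmark_of(n,p)[:1]: print(n,np.round(l["point"],1),round(l["score"],2),onplane(p,l["point"],Z[n],o))
t=bot.camera("top")
for n in ("station","panel_edge","tray_center"):
    for l in bot.landmark_of(n,t)[:1]: print(n,np.round(l["point"],1),round(l["score"],2),onplane(t,l["point"],Z[n],o))
E
```

```text
time: 29.35
ee_pos: [0.3551, -0.0107, 0.3298]
tcp_rot: [-179.0, 31.6, 170.7]
wrist_force: [-54.6, -3.5, -0.5]
opening: 0.0601
grasp_force: 0.0
[ 0.3551 -0.0107  0.3298] [-179.0331   31.5898  170.6631] [  4.6893 -48.5843 -23.5823  84.384   -8.2396  12.0407]
panel_edge [317.3 233.1] 0.58 [0.6793 0.0025 0.066 ]
tray_center [280.3 150.7] 0.64 [ 0.5278 -0.0385  0.018 ]
station [274.4 191.7] 0.68 [0.6822 0.0027 0.    ]
panel_edge [275.7 186.7] 0.59 [ 0.6821 -0.0002  0.066 ]
tray_center [290.8 246.1] 0.75 [ 0.5252 -0.0414  0.018 ]
```

View pics/w4.png

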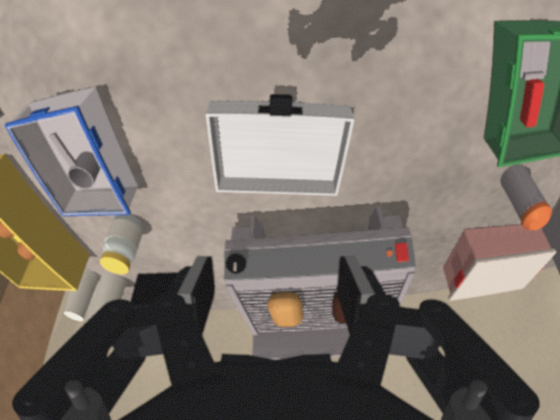

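The scraper lies in the green tub at (535,100). The tray is at (281,148) with its grip at (281,103), and the panel is at (320,255). The arm is folded at a joint limit, so I move outward first.

```bash
python3 - <<'E'
from h import *
np.set_printoptions(precision=4,suppress=True)
class B: pass
import numpy as np
o=dict(ee_pos=np.array([.3551,-.0107,.3298]),tcp_rot=[-179.0331,31.5898,170.6631])
p=bot.camera("wrist")
c=[onplane(p,u,.036,o) for u in((208,103),(353,105),(340,193),(217,192))]
print(np.array(c)); print(np.mean(c,0),[np.degrees(np.arctan2(*(x)[1::-1])) for x in(c[2]-c[1],c[3]-c[0],c[0]-c[1])])
print(onplane(p,(281,97),.042,o),bot.get_obs()["wrist_force"],bot.get_obs()["q"])
E
python3 -m inch '[[2,0,0,0],[3,0,0,0],[4,0,0,0],[5,0,0,0],[5,0,-3,0],[5,0,-6,0],[5,0,-9,0],[5,0,-11,0]]'
```

```text
[[ 0.4171 -0.1164  0.036 ]
 [ 0.4505  0.0713  0.036 ]
 [ 0.6159  0.0473  0.036 ]
 [ 0.5817 -0.1534  0.036 ]]
[ 0.5163 -0.0378  0.036 ] [np.float64(-8.255095287677333), np.float64(-12.66292568495742), np.float64(-100.10482394890968)]
[ 0.4228 -0.0202  0.042 ] [ 0.288  -0.1539 -0.7382] [  4.7288 -48.5435 -23.0094  84.5343  -8.2518  12.0693]
time: 30.8
ee_pos: [0.405, -0.0106, 0.2209]
tcp_rot: [-179.1, 31.6, 170.7]
wrist_force: [0.4, -0.5, -0.3]
opening: 0.0598
grasp_force: 0.0
```

```bash
python3 -m inch '[[0,-0.5,-3,-1],[0,-1.1,-7,-1],[0,-1.1,-11,-1],[0,-1.1,-14,-1],[0,-1.1,-17,-1],[1,-1.1,-19.3,-1],[2,-1.1,-19.3,-1],[2.8,-1.1,-19.3,-1]]'
python3 - <<'E'
from h import *
np.set_printoptions(precision=4,suppress=True)
o=bot.get_obs(); p=bot.camera("wrist"); save(p,"w5.png"); print(o["ee_pos"],o["tcp_rot"],o["q"])
E
```

```text
time: 31.8
ee_pos: [0.4344, -0.0216, 0.031]
tcp_rot: [-179.1, 31.8, 169.6]
wrist_force: [0.3, 0.3, -0.1]
opening: 0.0599
grasp_force: 0.0
[ 0.4344 -0.0216  0.031 ] [-179.0946   31.8022  169.6282] [  1.7682 -45.308  -56.5241  47.7233  -7.2535  10.3797]
```

View pics/w5.png

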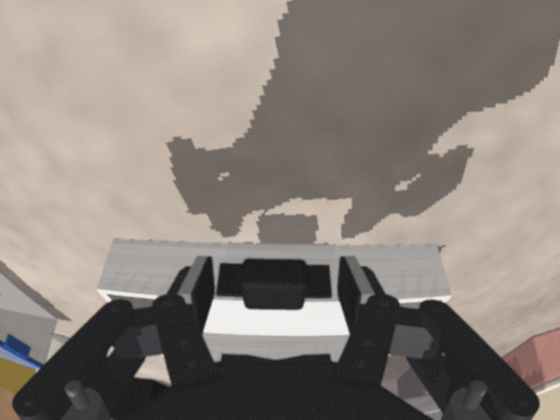

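The black grip at (274,283) is centred between the open fingers at (212…340). I close on it and measure the station's yaw from the first top picture.

```bash
python3 -m inch '[[0,0,0,0],[0,0,0,0],[0,0,0,0],[0,0,0,0],[0,0,0,0],[0,0,0,0],[0,0,0,0],[0,0,0,0]]' 2 40
python3 -c "
import cv2
i=cv2.imread('pics/top1.png')[150:205,200:350]
cv2.imwrite('pics/c1.png',cv2.resize(i,None,fx=5,fy=5,interpolation=cv2.INTER_CUBIC))"
```

```text
time: 32.85
ee_pos: [0.4335, -0.0217, 0.0302]
tcp_rot: [-179.1, 31.8, 169.6]
wrist_force: [-2.8, -0.4, 5.6]
opening: 0.0291
grasp_force: 41.0
```

View pics/c1.png

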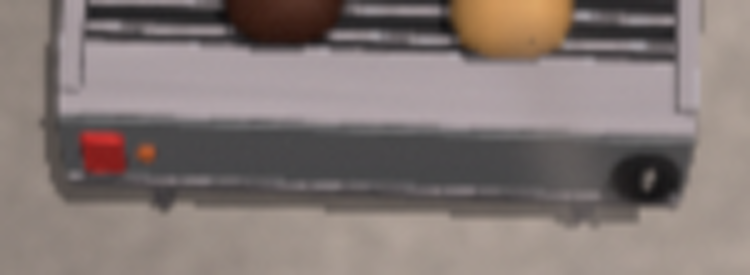

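The crop shows the panel's top edge from (62,115) to (692,135), the lip line from (70,180) to (600,197), and the guide tips at (163,200) and (580,218).

```bash
python3 - <<'E'
from h import *
np.set_printoptions(precision=4,suppress=True)
p=bot.camera("top")
g=lambda u,v,z:onplane(p,(200+u/5-.4,150+v/5-.4),z)
for a,b,z in(((62,115),(692,135),.138),((70,180),(600,197),.088),((163,203),(580,218),.045)):
    A,B=g(*a,z),g(*b,z); d=A-B; print(A,B,(A+B)/2,np.linalg.norm(d),np.degrees(np.arctan2(-d[0],d[1])))
for l in bot.landmark_of("tray_center",p)[:1]: print(onplane(p,l["point"],.018),l["score"])
E
```

```text
[0.7038 0.1643 0.138 ] [ 0.6921 -0.1593  0.138 ] [0.698  0.0025 0.138 ] 0.3238668390002789 -2.0779389461711832
[0.6809 0.1656 0.088 ] [ 0.6705 -0.1167  0.088 ] [0.6757 0.0244 0.088 ] 0.2824594523779107 -2.094530235526665
[0.6774 0.1193 0.045 ] [ 0.6681 -0.1101  0.045 ] [0.6727 0.0046 0.045 ] 0.22952863485123587 -2.321351538284739
[ 0.5324 -0.0409  0.018 ] 0.69
```

```bash
python3 -m inch '[[0.5,0.4,0,1],[1,0.8,0,2],[1.6,1.2,0,3],[2.2,1.7,0,4],[2.8,2.2,0,5.5],[3.4,2.7,0,7],[4,3.2,0,8.3],[4,3.2,0,8.3]]'
python3 - <<'E'
from h import *
np.set_printoptions(precision=4,suppress=True)
p=bot.camera("top");save(p,"t3.png"); s=bot.camera("scene")
for q in(p,s):
  for l in bot.landmark_of("tray_center",q)[:1]: print(onplane(q,l["point"],.018),l["score"])
i=p["img"][150:270,200:350,::-1]
cv2.imwrite('pics/c2.png',cv2.resize(i,None,fx=5,fy=5,interpolation=cv2.INTER_CUBIC))
E
```

```text
time: 33.95
ee_pos: [0.4739, 0.0106, 0.0302]
tcp_rot: [-179.1, 31.8, 178.0]
wrist_force: [4.0, -0.1, 3.5]
opening: 0.0293
grasp_force: 40.3
[0.5751 0.0085 0.018 ] 0.89
[ 0.5761 -0.002   0.018 ] 0.9
```

View pics/c2.png

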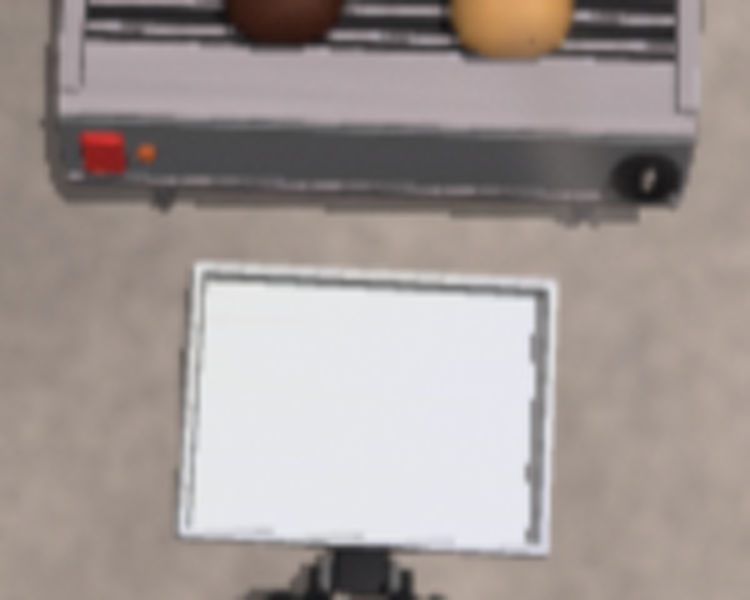

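The tray is lined up: its rim corners in the crop are (195,263), (556,280), (549,553) and (180,535). It is about 2 mm right of the guides' middle and within half a degree of straight.

```bash
python3 -m inch '[[1.5,0.1,0,0],[3,0.05,0,0.2],[4.5,0,0,0.2],[6,-0.05,0,0.2],[7.5,-0.1,0,0.2],[9,-0.15,0,0.2],[10.5,-0.2,0,0.2],[11,-0.25,0,0.2]]'
python3 -m inch '[[0.8,-0.03,0,0],[1.6,-0.06,0,0],[2.4,-0.09,0,0],[3.2,-0.12,0,0],[4,-0.15,0,0],[4.5,-0.17,0,0],[5,-0.19,0,0],[5,-0.19,0,0]]'
python3 -c "
from h import *
p=bot.camera('top')
for l in bot.landmark_of('tray_center',p)[:1]: print(onplane(p,l['point'],.018),l['score'])"
```

```text
time: 35.15
ee_pos: [0.5837, 0.0079, 0.0303]
tcp_rot: [-179.1, 31.7, 178.1]
wrist_force: [-9.1, 0.9, 13.5]
opening: 0.0293
grasp_force: 42.5
time: 36.15
ee_pos: [0.6336, 0.0059, 0.0303]
tcp_rot: [-179.1, 31.8, 178.1]
wrist_force: [1.8, -1.2, 4.7]
opening: 0.0292
grasp_force: 41.1
[ 0.73789068 -0.00337983  0.018     ] 0.87
```

```bash
python3 -m inch '[[0.5,-0.02,0,0],[1,-0.04,0,0],[1.5,-0.06,0,0],[2,-0.08,0,0],[2.5,-0.1,0,0],[3,-0.12,0,0],[3,-0.12,0,0],[3,-0.12,0,0]]'
python3 -m inch '[[0,0,0,0],[0,0,0,0],[-1,0.03,0,0],[-2,0.06,0,0],[-3,0.1,0.5,0],[-4,0.13,0.8,0],[-4,0.13,0.8,0],[-4,0.13,0.8,0]]' 5
python3 -c "
from h import *
p=bot.camera('scene')
save(p,'s2.png')
cv2.imwrite('pics/c3.png',cv2.resize(p['img'][150:300,170:320,::-1],None,fx=4,fy=4,interpolation=cv2.INTER_CUBIC))"
```

```text
time: 37.25
ee_pos: [0.6635, 0.0047, 0.0303]
tcp_rot: [-179.1, 31.8, 178.1]
wrist_force: [1.7, -0.2, 6.1]
opening: 0.0287
grasp_force: 41.1
time: 38.25
ee_pos: [0.6233, 0.0061, 0.0378]
tcp_rot: [-179.1, 31.7, 178.1]
wrist_force: [-0.4, -0.4, -0.2]
opening: 0.0502
grasp_force: 0.0
```

View pics/c3.png

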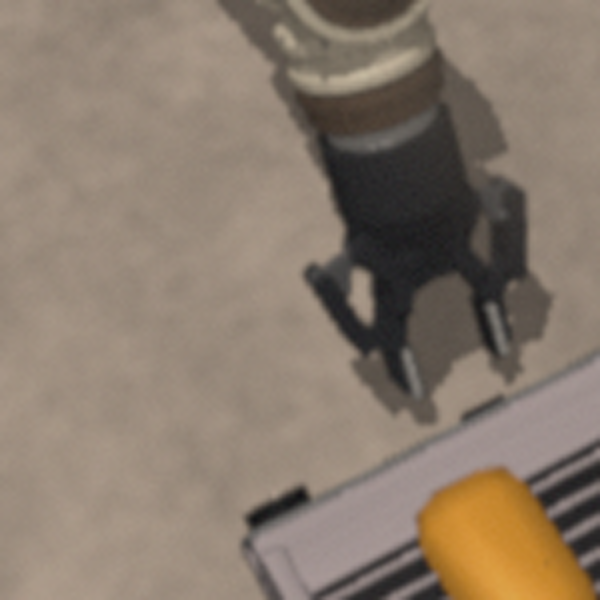

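The grip is just in front of the panel edge at (485,408), and the fingers are clear. I close them and push the grip's end.

```bash
python3 -m inch '[[0,0,-0.4,0],[0,0,-0.4,0],[0,0,-0.4,0],[0,0,-0.4,0],[0.5,-0.02,-0.4,0],[1,-0.04,-0.4,0],[1.3,-0.05,-0.4,0],[1.6,-0.06,-0.4,0]]' 0 30
python3 -m inch '[[0.3,-0.01,0,0],[0.6,-0.02,0,0],[0.9,-0.03,0,0],[1.2,-0.05,0,0],[1.5,-0.06,0,0],[1.7,-0.07,0,0],[1.9,-0.08,0,0],[1.9,-0.08,0,0]]'
python3 -m inch '[[0.1,0,0,0],[0.2,0,0,0],[0.3,-0.01,0,0],[0.4,-0.01,0,0],[0.4,-0.01,0,0],[0.4,-0.01,0,0],[0.4,-0.01,0,0],[0.4,-0.01,0,0]]'
```

```text
time: 39.3
ee_pos: [0.6393, 0.0055, 0.0333]
tcp_rot: [-179.1, 31.7, 178.1]
wrist_force: [-0.2, -0.7, 0.2]
opening: -0.0003
grasp_force: 0.0
time: 40.3
ee_pos: [0.6583, 0.0047, 0.0334]
tcp_rot: [-179.1, 31.7, 178.1]
wrist_force: [-0.2, -0.0, 0.2]
opening: 0.0
grasp_force: 0.2
time: 41.3
ee_pos: [0.6621, 0.0046, 0.0334]
tcp_rot: [-179.1, 31.7, 178.1]
wrist_force: [-0.2, -0.6, -0.2]
opening: -0.0
grasp_force: 0.4
```

```bash
python3 -m inch '[[0.1,0,0,0],[0.2,0,0,0],[0.3,-0.01,0,0],[0.4,-0.01,0,0],[0.4,-0.01,0,0],[0.4,-0.01,0,0],[0.4,-0.01,0,0],[0.4,-0.01,0,0]]'
python3 -m inch '[[0.05,0,0,0],[0.1,0,0,0],[0.15,0,0,0],[0.2,-0.01,0,0],[0.25,-0.01,0,0],[0.3,-0.01,0,0],[0.3,-0.01,0,0],[0.3,-0.01,0,0]]'
python3 -c "
from h import *
p=bot.camera('scene')
cv2.imwrite('pics/c4.png',cv2.resize(p['img'][180:280,220:370,::-1],None,fx=5,fy=5,interpolation=cv2.INTER_CUBIC))"
```

```text
time: 42.3
ee_pos: [0.6662, 0.0045, 0.0335]
tcp_rot: [-179.1, 31.7, 178.1]
wrist_force: [-0.3, -0.1, -0.3]
opening: 0.0001
grasp_force: 0.4
time: 43.3
ee_pos: [0.6686, 0.0039, 0.0333]
tcp_rot: [-179.0, 31.6, 178.1]
wrist_force: [-9.8, -2.0, 5.2]
opening: -0.0001
grasp_force: 4.9
```

View pics/c4.png

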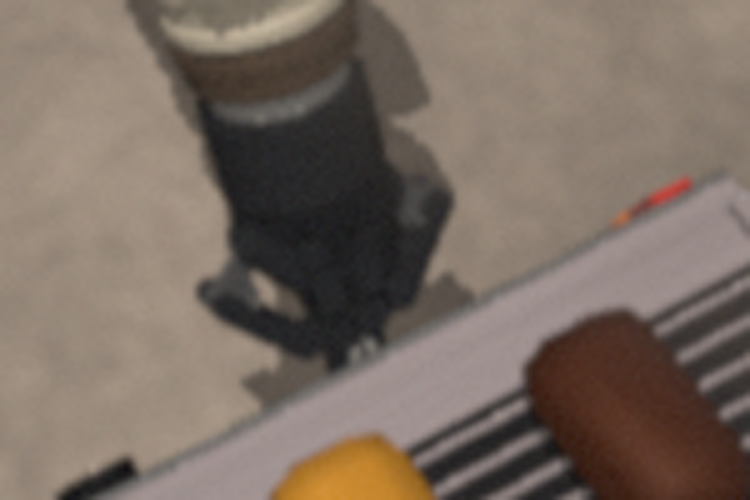

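Contact at −9.8 N and the pad force rose with it, so the tray seems to be at its stop. I back off and look once more.

```bash
python3 -m inch '[[-0.5,0.02,0,0],[-1.5,0.05,0,0],[-3,0.1,0,0],[-5,0.1,0,0],[-7,0.1,0,0],[-9,0.1,0.5,0],[-11,0.1,1.5,0],[-12,0.1,3,0]]'
python3 - <<'E'
from h import *
np.set_printoptions(precision=4,suppress=True)
o=bot.get_obs(); p=bot.camera("wrist"); print(o["ee_pos"],o["tcp_rot"],o["wrist_force"])
save(p,"w6.png")
for n in ("tray_center","panel_edge"):
    for l in bot.landmark_of(n,p)[:2]: print(n,np.round(l["point"],1),round(l["score"],2),onplane(p,l["point"],Z[n],o))
cv2.imwrite('pics/c5.png',cv2.resize(p['img'][150:350,180:380,::-1],None,fx=3,fy=3,interpolation=cv2.INTER_CUBIC))
E
```

```text
time: 44.35
ee_pos: [0.5477, 0.0055, 0.0632]
tcp_rot: [-179.1, 31.7, 178.2]
wrist_force: [0.9, 0.1, 0.4]
opening: 0.0001
grasp_force: 0.0
[0.5477 0.0055 0.0632] [-179.07     31.6663  178.1568] [0.9407 0.0632 0.4342]
tray_center [279.2 340.9] 0.94 [ 0.7906 -0.0014  0.018 ]
panel_edge [277.4 355.9] 0.63 [0.6849 0.0008 0.066 ]
```

View pics/c5.png

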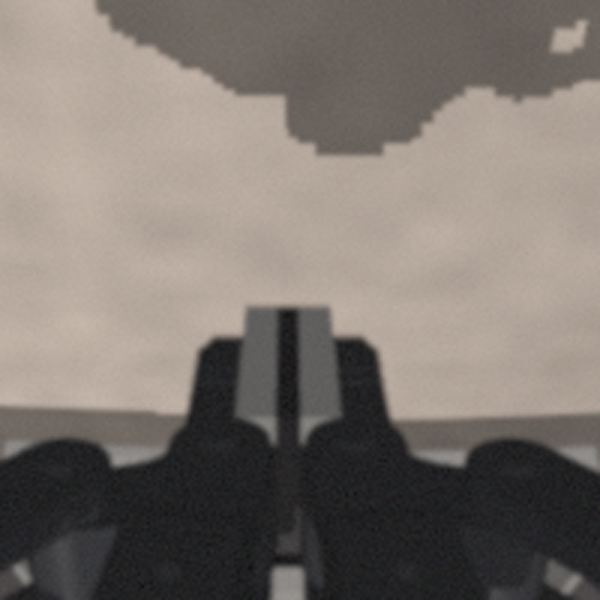

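The closed fingers are clear of everything. The tray's centre measures 105.7 mm inside the panel edge, against 106 at home, and this matches the force at the stop and the fingertip position. I hand it in.

```bash
python3 -c "
from workcell import bot
print(bot.job_done())"
```

```text
the job is handed in; nothing more can be done
None
```

I handed the job in at about 44 s; no verdict came back. The scraper lies in the green tub, the tray measures home against its stop, and the hand is clear of everything.

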